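Lacquer thickness reading on a brass back plate

ROBOT

A 6-joint arm with a two-finger parallel gripper is mounted at the origin on a cart in front of the work surface, level with it; the furniture and walls round the work are solid. World frame = base frame: x ahead of the robot, y to its left, z up, the work surface at z = 0. Lengths are in m, angles in rad, forces in N, time in s.
With the tool pointing down it reaches from about 0.35 to 0.95 m from the base axis. Payload 17.4 kg.
Tool frame: the origin (TCP) lies midway between the tips of the shut fingers; the grasp point (between the pads) lies 19 mm behind it; z points along the fingers, y is the line along which they close (so a half turn about z gives the same grasp; the last joint's range is limited). The gripper opens to 93 mm and grips with 3 to 60 N. Pads are 15 mm wide; open, the fingers measure 128 mm over their backs; the gripper's body (75 mm by 188 mm) begins 65 mm behind the grasp point.
Start: joints at [1.152, 0.116, 1.442, -0, 1.584, -0.038], TCP at [0.251, 0.627, 0.219] pointing down, gripper open.
Joint ranges: [-2.83, 2.83], [-0.83, 2.19], [0.07, 2.5], [-1.14, 4.28], [0.01, 3], [-2.97, 2.97]. Speed limits (rad/s): [1.89, 1.89, 2.22, 3.14, 3.14, 3.14].

INTERFACE

Orientations are given as a unit quaternion [w, x, y, z].
In Python, from station import telemetry, vision, r, finder gives the robot as it stands.
- The arm moves only by the tool drive_tool, never from a script. Its argument "steps" is a list of rows, each an object of numbers: "claw": the closure, from 0 (fully open) to 1 (shut); "dx", "dy", "dz": the shift along the world's x, y, z in mm; "rx", "ry", "rz": the turn, a rotation vector about the world's x, y, z in rad. In form: [{"claw": .., "dx": .., "dy": .., "dz": .., "rx": .., "ry": .., "rz": ..}, ...]. A call has 1 to 5 rows; each row is the pose to reach, as a shift and turn from the pose commanded when the call began; what a row does not reach only later rows make up. A row lasts 1/8 s, in which the tool goes at most 62.5 mm and 10.7 degrees, less where a joint would pass 70% of its speed; a pose out of reach is approached as far as the arm can. A call with a gripper value outside its range is refused whole. The fingers move at their own pace and stop on an object; the grip force is fixed at half the most. Time passes only in rows, so rows that repeat a pose let the fingers close. It gives the time, the measured TCP pose, the force, the opening and the grip force at its end, in the units of the state.
- telemetry.get_obs(): the state, without advancing time (a new reading comes with each control period).
- vision.get_image(name): name is "scene" or "top" or "wrist"; returns a dict with "pixels" (400x640x3 uint8, red, green, blue), "range_z" (400x640 float32, m along the optical axis (not along the pixel's ray), 0 where there is no reading), "intrinsics" (3x3 intrinsics, pixels), "world_from_camera" (4x4, takes a point from camera to world coordinates); the wrist camera has in their place "tool_from_camera" (4x4, takes a point from camera to tool coordinates, whose origin is the TCP and whose axes are the flange's). Camera axes: x right, y down, z forward; pixel columns grow to the right and rows downward; lengths in m; the calibration is good to about 2 mm. A picture is of the moment at which its call begins: read the wrist's pose just before it.
- r.hand_in(): hands the job in; it is judged then, once.
Trained networks look in a picture, given as the dict that the camera call returned (one of the last four; its "shot" number tells which), for a name from the list of things; names that differ only in an ending like _2 or _b are one class to them, and where a whole thing is asked for, a point or a joint stands for the part that bears it (a point fixed in the world has none). Each returns a list of dicts, best first, with "confidence" (0 to 1); they miss things now and then, are a little off and sometimes report something else, mostly with a low value. They report only what shows in the picture. A call takes as long as a camera call. They do not tell look-alikes from the thing itself.
- finder.look_for(picture, target): "xyz" ([x, y, z] in m, in world coordinates, good to about 4 mm: the middle of the surface that is visible of it).
The state is a dict: "t": time; "joint_pos": joint angles; "joint_velocities": joint speeds; "tau": joint torques, N m; "ee_pos": TCP position; "ee_rot": TCP orientation; "wrist_force": force on the tool from outside, world axes, zero at the start; "torque": the same for the moment, N m; "opening": finger opening in m; "gripper_force": force on a finger pad.
Only numpy, scipy, OpenCV 4.12 (cv2) and the standard library are available. Lean on these libraries where they do the work, as an engineer would, in place of code of your own. Each camera call takes 0.05 s, during which the arm holds its last target. There are 200 camera calls.

TASK

Lay the brass back plate that carries the blue ring flat in the empty compartment of the sample tray, its hole over the locating pin, and let go of it. Then draw the coating-thickness handpiece up out of its holder and press its nose lightly inside the blue ring, square to the plate, until the sprung nose is about half way in. Finish holding it there, still gripped and pressed on the plate for the reading, and leave the other plate and the things lying about alone.

Things in the scene. Friction and masses are not known exactly. Their poses are not given: they have to be found in the camera images.
- plate_mid (a point): centre, half-way up, of the loose back plate: polished brass, 150 x 44 x 6 mm, long along its x, ends rounded to a radius of 22 mm, mass about 0.32 kg. Its z points up out of the face. At the start it lies flat on the bench, ring upwards; best taken across its 44 mm width at the middle
- plate_hole (a point): centre of the plate's 17 mm spindle hole, on the upper face: 20 mm from the plate's centre on its -x half; the hole goes right through
- plate_mark (a point): centre of the blue ring (22 mm outside, 17 mm inside) drawn on the upper face of the plate, 45 mm from the plate's centre towards its +x end: the spot to be measured
- plate: the same loose back plate with the blue ring; origin at the centre of its underside, axes as plate_mid
- tray: fixed sample tray: plywood board 196 x 200 x 9 mm with two equal compartments, both long along the tray's x, at y = +50 mm (empty) and y = -50 mm (full). Origin under the board's centre. Felt floors 154 x 48 mm (2 mm of play all round), 10 mm above the bench; grey walls rise 4 mm, then flare outwards to 13 mm above the floor and guide a plate home from 4 mm off
- nest (a point): centre of the empty compartment, on its felt floor (10 mm above the bench); axes as the tray's. The walls of its long sides are cut away for 71 mm at the middle, which leaves room for fingers on both sides of the plate
- nest_pin (a point): tip of the steel locating pin (9 mm thick, 5 mm high, tapered) in the empty compartment, 20 mm from the compartment's centre towards its -x end. It enters the plate's hole only if the plate's x points as the tray's x; the other way round the plate does not lie flat
- nest_full (a point): centre of the floor of the other compartment, where a plate already lies; axes as the tray's
- checked_plate: the plate without a ring that already lies in the other compartment (150 x 44 x 6 mm brass); it stays there. Origin at the centre of its underside
- holder: holder of the handpiece, fixed: round dark foot of 90 mm and a grey tube (35 mm outside, 20 mm inside) whose rim is 85 mm above the bench. Origin on its axis at the bench
- probe: coating-thickness handpiece, grey and black with orange bands, 150 mm long, 0.16 kg. z runs along it, up from nose to cap; origin at its shoulder (27 mm across), which rests on the holder's rim so that it stands upright. Below the shoulder a 15 mm neck reaches 40 mm down and the nose 60 mm, so it comes free when drawn 65 mm straight up; above it a round 24 mm grip goes up to 90 mm
- probe_grip (a point): the place to grasp the handpiece: on its axis, 50 mm above the shoulder, 110 mm above the nose's end when that is fully out (135 mm above the bench at the start); 24 mm thick all round, 40 mm below the cap's top
- nose_tip (a point): centre of the end face of the measuring nose: a 9 mm steel pin, its end face 7 mm across, that slides along the handpiece's axis
- nose (a joint): how far the sprung nose is pushed into the handpiece, m: 0 fully out, 0.012 fully in. The spring starts at 1.5 N and grows by 0.5 N per mm: 4.5 N half way in, 7.5 N fully in
- calliper: steel calliper, 56 x 236 x 9 mm, lying on the bench behind the work, to be left alone; origin at the centre of its underside
- compound_brown: brown bar of polishing compound, 42 x 140 x 40 mm, lying in front of the work, to be left alone; origin at the centre of its underside
Mind the look-alikes: they are no part of the job. Of the things that look like the probe, the smaller one is meant. What is shaped like the plate but purple is not meant.

How it is judged:
By the outcome, as a careful person would: the job done as asked, in the order asked, and still so for the second after the job is handed in, while the arm keeps its last pose, push and grip.
It also fails if it takes over 54 s, if anything falls off the work surface, if the arm or the gripper's body presses on something with over 40 N, if the wrist force passes 120 N, or if a joint passes its speed limit or range.

## Working session

There is one attempt and no reset: what is moved stays moved. The work goes in short steps, Python scripts to look and compute and a tool call to move; the robot and the scene stay as the last step left them, time stands still between calls to the robot, and variables do not carry over. Pictures are saved under pics/ and viewed, at most 10 in all, crops included, and the job is handed in when it is done.

Besides the shell and the picture viewer there is one more tool, called after ">>>" as a command line: name --argument value ..., lists and objects as JSON in quotes. drive_tool: Moves the arm, as the interface text tells. Its arguments: {"type":"object","properties":{"steps":{"type":"array","items":{"type":"object","properties":{"claw":{"type":"number"},"dx":{"type":"number"},"dy":{"type":"number"},"dz":{"type":"number"},"rx":{"type":"number"},"ry":{"type":"number"},"rz":{"type":"number"}}}}},"required":["steps"]}

```bash
mkdir -p pics; ls; cat > h.py <<'E'
import numpy as np,cv2
from station import telemetry,vision,r,finder
def save(im,n,s=1): cv2.imwrite('pics/'+n,cv2.resize(im['pixels'][:,:,::-1],None,fx=s,fy=s))
def cloud(im,T=None):
    K=im['intrinsics'];z=im['range_z'];v,u=np.mgrid[:400,:640]
    P=np.stack([(u-K[0,2])/K[0,0]*z,(v-K[1,2])/K[1,1]*z,z,np.ones_like(z)],-1)
    if T is None:T=im['world_from_camera']
    return (P@np.array(T).T)[...,:3]
E
python3 - <<'E'
from h import *
print(telemetry.get_obs())
for n in ['top','scene']:
    im=vision.get_image(n);save(im,n+'1.png')
    np.save(n+'.npy',cloud(im))
    K=np.array(im['intrinsics']);Wc=np.linalg.inv(np.array(im['world_from_camera']))
    for t in ['plate_mid','plate_hole','plate_mark','nest','nest_pin','nest_full','probe','probe_grip','holder','calliper','compound_brown','tray']:
        try:
            for d in finder.look_for(im,t)[:3]:
                p=Wc@np.r_[d['xyz'],1];q=K@p[:3];print(n,t,round(d['confidence'],2),np.round(d['xyz'],3),np.round(q[:2]/q[2]))
        except Exception as e: print(t,e)
print(telemetry.get_obs()['t'])
E
```

```text
pics
{'t': 0.0, 'joint_pos': array([ 1.15220512e+00,  1.16505775e-01,  1.44225911e+00,  4.35551619e-06,
        1.58399592e+00, -3.78003631e-02]), 'joint_velocities': array([ 0.00076912,  0.00059833,  0.00057873, -0.00077124,  0.00020265,
       -0.00086422]), 'tau': array([-5.02041894e-04, -7.21274471e+01, -6.22608304e+01,  7.80094019e-02,
        2.37460400e-02, -7.25053860e-05]), 'ee_pos': array([0.25079288, 0.62646455, 0.21789566]), 'ee_rot': array([-1.34251292e-04,  1.89247126e-01,  9.81929317e-01, -5.68442837e-04]), 'wrist_force': array([ 0.01679695, -0.68264231,  0.02013892]), 'torque': array([-0.01544994, -0.04482675,  0.00894044]), 'gripper_force': 0.0, 'opening': 0.09302830424565461}
top plate_mid 0.83 [ 0.548 -0.322  0.007] [436. 217.]
top plate_mid 0.57 [ 0.603 -0.175  0.005] [390. 200.]
top plate_hole 0.96 [ 0.547 -0.318  0.004] [435. 218.]
top plate_hole 0.95 [ 0.601 -0.176  0.008] [390. 200.]
top plate_hole 0.72 [0.528 0.056 0.01 ] [317. 222.]
top plate_mark 0.97 [ 0.554 -0.317  0.005] [435. 216.]
top plate_mark 0.81 [ 0.608 -0.177  0.008] [390. 198.]
top nest 0.68 [0.
[... 1132 characters left out ...]
250.]
scene nest_full 0.77 [0.514 0.049 0.009] [288. 250.]
scene nest_full 0.7 [ 0.539 -0.011  0.016] [313. 254.]
scene probe 0.73 [ 0.69  -0.038  0.134] [367. 190.]
scene probe 0.54 [0.548 0.253 0.136] [243. 169.]
scene probe 0.31 [ 0.543 -0.321  0.009] [430. 330.]
scene probe_grip 0.75 [0.549 0.25  0.134] [244. 170.]
scene probe_grip 0.6 [ 0.688 -0.033  0.132] [365. 191.]
scene holder 0.55 [0.536 0.25  0.017] [244. 210.]
scene calliper 0.61 [0.745 0.19  0.008] [316. 193.]
scene compound_brown 0.93 [ 0.397 -0.163  0.032] [316. 319.]
scene compound_brown 0.24 [ 0.535 -0.009  0.019] [312. 254.]
scene tray 0.65 [0.516 0.045 0.008] [290. 250.]
scene tray 0.64 [0.547 0.25  0.132] [243. 171.]
1.3
```

```bash
python3 - <<'E'
import cv2
a=cv2.imread('pics/top1.png')[130:290,220:480];cv2.imwrite('pics/topc.png',cv2.resize(a,None,fx=3,fy=3,interpolation=cv2.INTER_CUBIC))
E
```

```text
(no output)
```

View pics/topc.png

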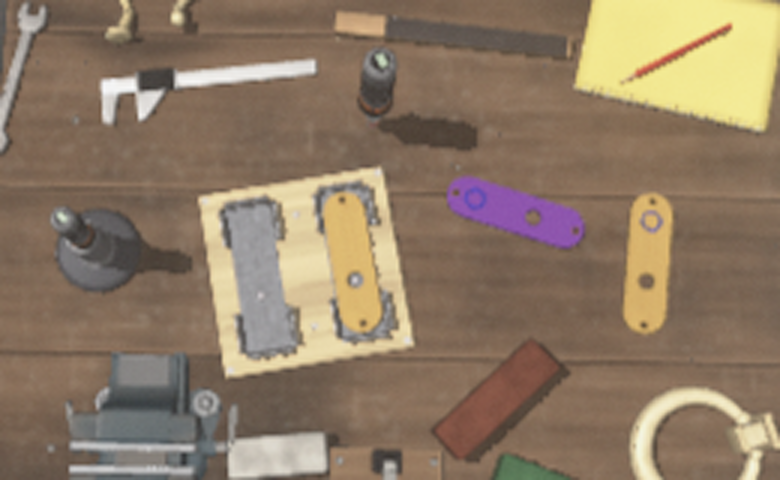

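View pics/scene1.png

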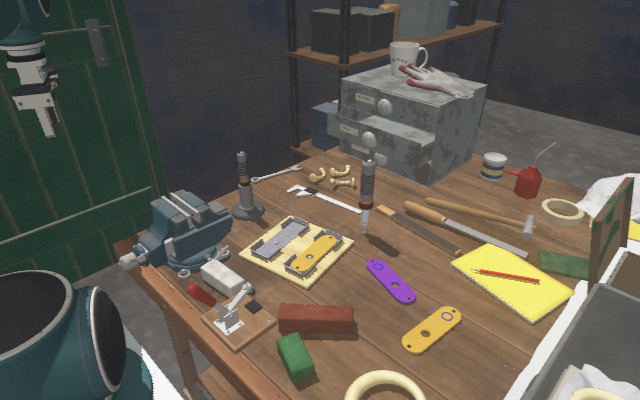

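```bash
cat >m.py <<'E'
from h import *
def rect(P,m):
    n,l,s,c=cv2.connectedComponentsWithStats(m.astype(np.uint8))
    for i in range(1,n):
        if s[i,4]<80: continue
        Q=P[l==i]
        z=np.median(Q[:,2]);Q=Q[abs(Q[:,2]-z)<.012]
        b=cv2.minAreaRect(Q[:,:2].astype(np.float32)*1000)
        print(np.round(c[i]),s[i,4],'z',round(z,4),'rect',np.round(b[0],1),np.round(b[1],1),round(b[2],1),'mean',np.round(Q.mean(0),4))
E
python3 - <<'E'
from m import *
a=cv2.imread('pics/top1.png');P=np.load('top.npy')
h=cv2.cvtColor(a,cv2.COLOR_BGR2HSV);v,u=np.mgrid[:400,:640]
roi=(v>180)&(v<260)&(u>280)&(u<450)
for x in [(436,217),(310,210),(300,200),(345,210)]: print(x,h[x[1],x[0]])
print('brass');rect(P,roi&(h[...,0]>12)&(h[...,0]<24)&(h[...,1]>110)&(h[...,2]>160))
print('tray');rect(P,roi&(h[...,2]>185)&(h[...,1]<130)&(h[...,0]>12)&(h[...,0]<32)&(u<365))
print('felt');rect(P,roi&(h[...,1]<30)&(h[...,2]>110)&(h[...,2]<190)&(u<330))
print(P[228,307],P[210,303],P[217,436],P[240,330])
S=np.load('scene.npy')
for n,Q in (('top',P),('sc',S)):
    m=(abs(Q[...,0]-.55)<.06)&(abs(Q[...,1]-.25)<.06)
    for lo,hi in((.03,.08),(.1,.13),(.13,.165),(.168,.2)):
        k=Q[m&(Q[...,2]>lo)&(Q[...,2]<hi)]
        if len(k): print(n,lo,len(k),np.round(k.min(0),3),np.round(k.max(0),3))
E
```

```text
(436, 217) [ 20 125 216]
(310, 210) [150   2 159]
(300, 200) [150   3 157]
(345, 210) [ 21  74 220]
brass
[337. 217.] 539 z 0.0174 rect [544.3  -6.5] [147.9  42.2] 10.2 mean [ 0.5443 -0.0068  0.0174]
[435. 219.] 540 z 0.0073 rect [ 549.6 -319.4] [ 45.5 146.9] 83.7 mean [ 0.545  -0.3181  0.0072]
tray
[324. 220.] 2444 z 0.0115 rect [536.3  43.4] [195.6 198.3] 10.4 mean [0.5351 0.0338 0.0122]
felt
[306. 222.] 807 z 0.012 rect [526.3  90.2] [163.5  55.3] 10.5 mean [0.5263 0.0906 0.0122]
[0.50716768 0.0866732  0.0136301 ] [0.56488254 0.10113341 0.01016452] [ 0.5499941  -0.32072515  0.00585218] [0.47115473 0.01403274 0.00953159]
top 0.03 49 [0.537 0.245 0.032] [0.565 0.272 0.08 ]
top 0.1 26 [0.543 0.251 0.1  ] [0.56  0.271 0.13 ]
top 0.13 30 [0.543 0.251 0.13 ] [0.561 0.266 0.164]
top 0.168 61 [0.544 0.251 0.168] [0.567 0.275 0.181]
sc 0.03 216 [0.535 0.243 0.03 ] [0.567 0.273 0.08 ]
sc 0.1 98 [0.54  0.248 0.1  ] [0.563 0.268 0.13 ]
sc 0.13 117 [0.54 0.25 0.13] [0.563 0.272 0.164]
sc 0.168 56 [0.542 0.248 0.168] [0.562 0.272 0.179]
```

>>> drive_tool --steps '[{"dx":19,"dy":-59,"claw":0},{"dx":38,"dy":-118,"claw":0,"rz":0.1},{"dx":57,"dy":-177,"claw":0,"rz":0.2},{"dx":76,"dy":-236,"claw":0,"rz":0.27},{"dx":95,"dy":-295,"claw":0,"rz":0.27}]'

```text
validation failed for argument at $.st...
```

>>> drive_tool --steps '[{"dx":19,"dy":-59,"claw":0},{"dx":38,"dy":-118,"claw":0},{"dx":57,"dy":-177,"claw":0},{"dx":76,"dy":-236,"claw":0},{"dx":95,"dy":-295,"claw":0}]'

```text
validation failed for argument at $.st...
```

>>> drive_tool --steps '[{"dx":19,"dy":-59,"claw":0},{"dx":38,"dy":-118,"claw":0},{"dx":57,"dy":-177,"claw":0},{"dx":76,"dy":-236,"claw":0},{"dx":95,"dy":-295,"claw":0}]'

```text
validation failed for argument at $.st...
```

>>> drive_tool --steps '[{"claw":0,"dx":19,"dy":-59,"dz":0,"rx":0,"ry":0,"rz":0},{"claw":0,"dx":38,"dy":-118,"dz":0,"rx":0,"ry":0,"rz":0.1},{"claw":0,"dx":57,"dy":-177,"dz":0,"rx":0,"ry":0,"rz":0.2},{"claw":0,"dx":76,"dy":-236,"dz":0,"rx":0,"ry":0,"rz":0.27},{"claw":0,"dx":95,"dy":-295,"dz":0,"rx":0,"ry":0,"rz":0.27}]'

```text
t: 1.92
ee_pos: [0.346, 0.3298, 0.2188]
ee_rot: [0.0, 0.055, 0.999, 0.0]
wrist_force: [1.5, -0.3, -0.2]
opening: 0.0929
gripper_force: 0.0
```

>>> drive_tool --steps '[{"claw":0,"dx":19,"dy":-59,"dz":0,"rx":0,"ry":0,"rz":0},{"claw":0,"dx":38,"dy":-118,"dz":0,"rx":0,"ry":0,"rz":0},{"claw":0,"dx":57,"dy":-177,"dz":0,"rx":0,"ry":0,"rz":0},{"claw":0,"dx":76,"dy":-236,"dz":0,"rx":0,"ry":0,"rz":0},{"claw":0,"dx":95,"dy":-295,"dz":0,"rx":0,"ry":0,"rz":0}]'

```text
t: 2.55
ee_pos: [0.4411, 0.0346, 0.2191]
ee_rot: [0.001, 0.055, 0.998, 0.0]
wrist_force: [0.9, 1.0, 0.6]
opening: 0.0929
gripper_force: 0.0
```

>>> drive_tool --steps '[{"claw":0,"dx":19,"dy":-59,"dz":0,"rx":0,"ry":0,"rz":0},{"claw":0,"dx":38,"dy":-118,"dz":0,"rx":0,"ry":0,"rz":0},{"claw":0,"dx":57,"dy":-177,"dz":-20,"rx":0,"ry":0,"rz":0},{"claw":0,"dx":76,"dy":-236,"dz":-40,"rx":0,"ry":0,"rz":0},{"claw":0,"dx":95,"dy":-295,"dz":-60,"rx":0,"ry":0,"rz":0}]'

```text
t: 3.18
ee_pos: [0.5339, -0.2534, 0.1606]
ee_rot: [0.0, 0.056, 0.998, -0.0]
wrist_force: [0.2, -0.3, 0.4]
opening: 0.0929
gripper_force: 0.0
```

>>> drive_tool --steps '[{"claw":0,"dx":8,"dy":-30,"dz":0,"rx":0,"ry":0,"rz":0},{"claw":0,"dx":14,"dy":-59,"dz":0,"rx":0,"ry":0,"rz":0},{"claw":0,"dx":14,"dy":-59,"dz":0,"rx":0,"ry":0,"rz":0}]'

```text
t: 3.55
ee_pos: [0.5475, -0.3116, 0.1606]
ee_rot: [-0.0, 0.056, 0.998, 0.0]
wrist_force: [-0.4, 1.4, -0.6]
opening: 0.0928
gripper_force: 0.0
```

```bash
cat > wr.py <<'E'
from m import *
from scipy.spatial.transform import Rotation as R
def wrist(n):
    o=telemetry.get_obs();im=vision.get_image('wrist');q=o['ee_rot']
    T=np.eye(4);T[:3,:3]=R.from_quat(np.r_[q[1:],q[0]]).as_matrix();T[:3,3]=o['ee_pos']
    W=T@np.array(im['tool_from_camera']);save(im,n);print(o['t'],o['ee_pos'],q)
    return im,cloud(im,W),W
def brass(im):
    h=cv2.cvtColor(im['pixels'],cv2.COLOR_RGB2HSV)
    return (h[...,0]>12)&(h[...,0]<26)&(h[...,1]>100)&(h[...,2]>130),h
E
python3 - <<'E'
from wr import *
im,P,W=wrist('w1.png')
b,h=brass(im);rect(P,b&(P[...,2]<.03)&(im['range_z']>.05))
E
```

```text
3.55 [ 0.54752641 -0.31162551  0.16059567] [-3.00286063e-04  5.62262106e-02  9.98418005e-01  1.01538616e-04]
[615. 148.] 5584 z 0.0175 rect [547.4  -3.8] [152.4  52.5] 10.6 mean [ 0.543  -0.0077  0.0175]
[316. 181.] 4518 z 0.0078 rect [ 553.3 -319.6] [ 46.3 154. ] 84.3 mean [ 0.5456 -0.318   0.0075]
[316. 227.] 138 z 0.0079 rect [ 596.9 -324.6] [14.9 14.4] 83.5 mean [ 0.597  -0.3245  0.0079]
[294. 358.] 2057 z 0.0101 rect [ 783.9 -360.6] [223.3  96.6] 84.0 mean [ 0.7769 -0.3746  0.01  ]
[299. 335.] 108 z 0.0099 rect [ 742.3 -363.1] [30.7 14.2] 83.0 mean [ 0.7416 -0.3627  0.0099]
[271. 351.] 323 z 0.01 rect [ 768.9 -405.6] [54.2 49.9] 73.3 mean [ 0.7626 -0.4029  0.01  ]
[339. 361.] 167 z 0.0099 rect [ 787.8 -318.3] [20.9 50.6] 8.4 mean [ 0.7878 -0.3159  0.01  ]
[284. 385.] 80 z 0.01 rect [ 810.9 -393.5] [30.5 36.3] 80.4 mean [ 0.8192 -0.3933  0.0117]
```

View pics/w1.png

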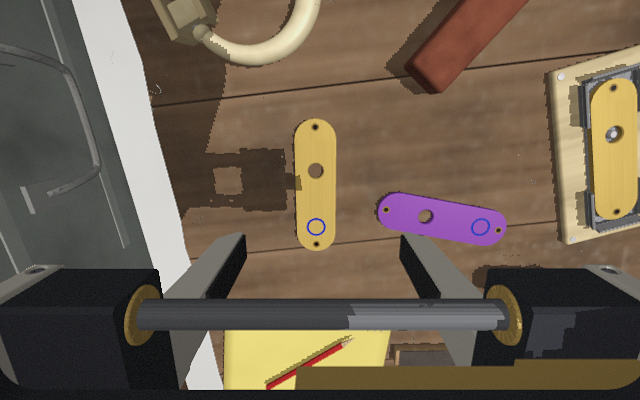

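>>> drive_tool --steps '[{"claw":0.33,"dx":4,"dy":-8,"dz":-50,"rx":0,"ry":0,"rz":0},{"claw":0.33,"dx":4,"dy":-8,"dz":-100,"rx":0,"ry":0,"rz":0},{"claw":0.33,"dx":4,"dy":-8,"dz":-130,"rx":0,"ry":0,"rz":0},{"claw":0.33,"dx":4,"dy":-8,"dz":-150,"rx":0,"ry":0,"rz":0},{"claw":0.33,"dx":4,"dy":-8,"dz":-158,"rx":0,"ry":0,"rz":0}]'

```text
t: 4.22
ee_pos: [0.5516, -0.3176, 0.0027]
ee_rot: [-0.0, 0.055, 0.998, 0.0]
wrist_force: [-0.4, -0.5, 0.0]
opening: 0.0624
gripper_force: 0.0
```

>>> drive_tool --steps '[{"claw":0.6,"dx":0,"dy":0,"dz":0,"rx":0,"ry":0,"rz":0},{"claw":0.8,"dx":0,"dy":0,"dz":0,"rx":0,"ry":0,"rz":0},{"claw":1,"dx":0,"dy":0,"dz":0,"rx":0,"ry":0,"rz":0},{"claw":1,"dx":0,"dy":0,"dz":0,"rx":0,"ry":0,"rz":0}]'

```text
t: 4.72
ee_pos: [0.5521, -0.3186, 0.0043]
ee_rot: [0.001, 0.055, 0.998, -0.0]
wrist_force: [-0.5, 0.0, 6.4]
opening: 0.0425
gripper_force: 30.0
```

>>> drive_tool --steps '[{"claw":1,"dx":0,"dy":0,"dz":10,"rx":0,"ry":0,"rz":0},{"claw":1,"dx":0,"dy":0,"dz":30,"rx":0,"ry":0,"rz":0},{"claw":1,"dx":0,"dy":0,"dz":60,"rx":0,"ry":0,"rz":0},{"claw":1,"dx":0,"dy":0,"dz":80,"rx":0,"ry":0,"rz":0},{"claw":1,"dx":0,"dy":0,"dz":80,"rx":0,"ry":0,"rz":0}]'

```text
t: 5.35
ee_pos: [0.5522, -0.3186, 0.0852]
ee_rot: [0.001, 0.055, 0.998, -0.001]
wrist_force: [0.0, 0.8, -3.8]
opening: 0.0428
gripper_force: 30.0
```

```bash
python3 - <<'E'
from wr import *
im,P,W=wrist('w2.png')
b,h=brass(im);rect(P,b&(abs(P[...,1]+.32)<.06)&(P[...,0]<.65)&(im['range_z']>.05))
bl=(h[...,0]>110)&(h[...,0]<125)&(h[...,1]>120)&(abs(P[...,1]+.32)<.06);print('blue',P[bl].mean(0),bl.sum())
o=telemetry.get_obs();print(o['opening'],o['gripper_force'],o['wrist_force'])
# plane fit of the face
m=b&(abs(P[...,1]+.32)<.03)&(P[...,2]>.05)&(P[...,2]<.12)&(P[...,0]<.64);Q=P[m];A=np.c_[Q[:,:2]-[.552,-.32],np.ones(len(Q))];print(np.linalg.lstsq(A,Q[:,2],rcond=None)[0])
E
```

```text
5.35 [ 0.55224207 -0.31863455  0.08520428] [ 1.32465121e-03  5.53711980e-02  9.98464684e-01 -7.42467962e-04]
[323. 155.] 4951 z 0.0883 rect [ 497.7 -311.8] [44.2 38.9] 83.4 mean [ 0.4988 -0.3119  0.0883]
[343. 296.] 110 z 0.0886 rect [ 589.  -308.5] [17.3  4.2] 79.4 mean [ 0.5888 -0.3088  0.0886]
[414. 324.] 109 z 0.1917 rect [ 526.9 -292.3] [1.3 8.1] 83.6 mean [ 0.5265 -0.2922  0.1914]
[322. 337.] 765 z 0.0886 rect [ 620.  -325.4] [40.1 14.6] 82.3 mean [ 0.6189 -0.3252  0.0886]
blue [ 0.57969711 -0.32386801  0.09743059] 57
0.04244673263059772 29.998703598976135 [-0.47681863 -1.09416773 -3.18927508]
[ 0.00220413 -0.00038663  0.08843411]
```

View pics/w2.png

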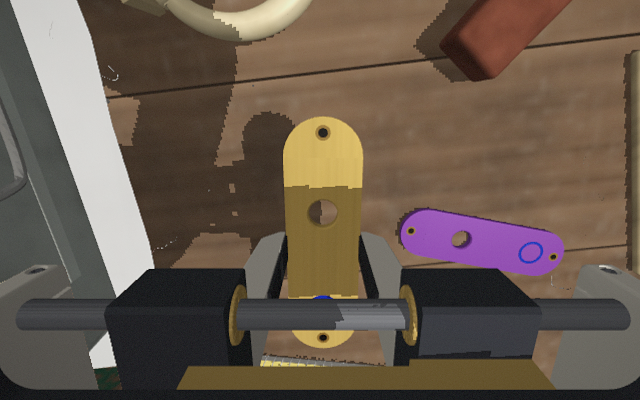

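>>> drive_tool --steps '[{"claw":1,"dx":-4,"dy":55,"dz":10,"rx":0,"ry":0,"rz":0.05},{"claw":1,"dx":-7,"dy":110,"dz":15,"rx":0,"ry":0,"rz":0.1},{"claw":1,"dx":-10,"dy":165,"dz":15,"rx":0,"ry":0,"rz":0.15},{"claw":1,"dx":-13,"dy":220,"dz":15,"rx":0,"ry":0,"rz":0.2},{"claw":1,"dx":-17,"dy":275,"dz":15,"rx":0,"ry":0,"rz":0.25}]'

```text
t: 6.02
ee_pos: [0.5337, -0.0415, 0.0968]
ee_rot: [-0.001, -0.07, 0.998, 0.0]
wrist_force: [0.3, 1.0, -3.0]
opening: 0.0424
gripper_force: 30.0
```

>>> drive_tool --steps '[{"claw":1,"dx":-3,"dy":50,"dz":0,"rx":0,"ry":0,"rz":0.04},{"claw":1,"dx":-6,"dy":100,"dz":-10,"rx":0,"ry":0,"rz":0.04},{"claw":1,"dx":-8,"dy":135,"dz":-25,"rx":0,"ry":0,"rz":0.04},{"claw":1,"dx":-8,"dy":135,"dz":-40,"rx":0,"ry":0,"rz":0.04},{"claw":1,"dx":-8,"dy":135,"dz":-40,"rx":0,"ry":0,"rz":0.04}]'

```text
t: 6.65
ee_pos: [0.5255, 0.0913, 0.0561]
ee_rot: [-0.002, -0.09, 0.996, -0.0]
wrist_force: [0.1, -0.1, -2.5]
opening: 0.0422
gripper_force: 30.0
```

```bash
python3 - <<'E'
from wr import *
im,P,W=wrist('w3.png')
b,h=brass(im);rect(P,b&(P[...,0]<.65)&(im['range_z']>.05)&(P[...,2]<.12))
f=(h[...,1]<25)&(h[...,2]>90)&(P[...,2]>.004)&(P[...,2]<.03)
print('grey');rect(P,f)
t=vision.get_image('top');save(t,'t3.png');P=cloud(t);b,h=brass(t)
print('top');rect(P,b&(P[...,0]<.65)&(abs(P[...,1]-.05)<.15))
print(telemetry.get_obs()['wrist_force'])
E
```

```text
6.65 [0.52554647 0.09132202 0.05605736] [-1.63371540e-03 -8.96091900e-02  9.95975649e-01 -1.72789445e-04]
[323. 209.] 12199 z 0.0594 rect [507.4  88.5] [111.5  44. ] 10.4 mean [0.5045 0.088  0.0594]
[182. 198.] 8118 z 0.0178 rect [529.1 -12. ] [112.4  48.3] 11.2 mean [ 0.5275 -0.0102  0.0177]
[323. 338.] 746 z 0.059 rect [592.7 104.1] [14.5 40.1] 10.0 mean [0.5916 0.1039 0.059 ]
grey
[442.  41.] 2643 z 0.0178 rect [391.8 144.3] [41.1 37.9] 15.4 mean [0.3958 0.1433 0.0183]
[108.  95.] 81 z 0.0114 rect [465.1 -65.9] [5.8 7. ] 9.5 mean [ 0.4652 -0.0656  0.0115]
[166. 108.] 277 z 0.0239 rect [465.6 -21.8] [ 1.9 47.4] 10.3 mean [ 0.4655 -0.0208  0.0239]
[342. 121.] 948 z 0.0231 rect [456.4  91.3] [71.3 31.6] 59.9 mean [0.4535 0.0917 0.0212]
[197. 148.] 1213 z 0.0121 rect [525.2  -7.4] [117.7  55.5] 10.8 mean [ 0.4908 -0.0046  0.0138]
[126. 147.] 141 z 0.0243 rect [496.4 -45.9] [40.1  2.9] 10.4 mean [ 0.4958 -0.0459  0.0243]
[277. 147.] 191 z 0.024 rect [478.2  52.3] [40.8  2.4] 10.2 mean [0.4777 0.0522 0.024 ]
[294. 122.] 204 z 0.0118 rect [458.5  60.5] [10.  21.7] 46.3 mean [0.4602 0.0601 0.012 ]
[184. 197.] 296 z 0.0126 rect [528.3 -11.5] [14.2 14.2] 85.4 mean [ 0.5273 -0.0107  0.0136]
[322. 212.] 500 z 0.0117 rect [521.1  91. ] [19.1 19.2] 54.6 mean [0.521  0.0909 0.0119]
[540. 262.] 2789 z 0.0145 rect [531.2 265.9] [78.1 38. ] 82.9 mean [0.5298 0.264  0.0149]
top
[338. 203.] 120 z 0.0175 rect [588.  -10.6] [65.3 24.2] 16.0 mean [ 0.5863 -0.0104  0.0174]
[-0.91287117 -0.73819739 -2.71965546]
```

View pics/w3.png

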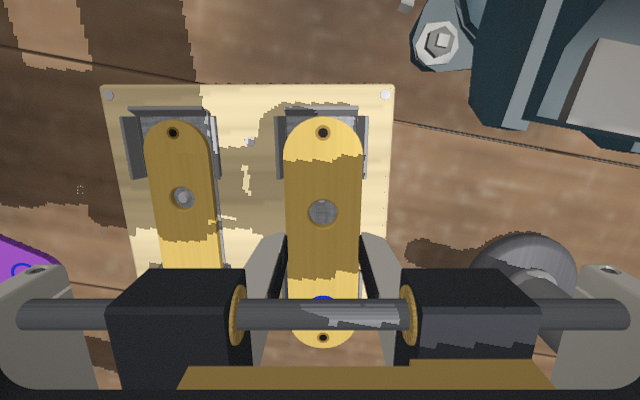

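>>> drive_tool --steps '[{"claw":1,"dx":1,"dy":0.5,"dz":-10,"rx":0,"ry":0,"rz":0},{"claw":1,"dx":1,"dy":0.5,"dz":-20,"rx":0,"ry":0,"rz":0},{"claw":1,"dx":1,"dy":0.5,"dz":-28,"rx":0,"ry":0,"rz":0},{"claw":1,"dx":1,"dy":0.5,"dz":-33,"rx":0,"ry":0,"rz":0},{"claw":1,"dx":1,"dy":0.5,"dz":-36,"rx":0,"ry":0,"rz":0}]'

```text
t: 7.38
ee_pos: [0.5275, 0.0923, 0.0217]
ee_rot: [-0.0, -0.089, 0.996, -0.0]
wrist_force: [0.1, -0.6, -2.9]
opening: 0.0425
gripper_force: 30.0
```

>>> drive_tool --steps '[{"claw":1,"dx":0,"dy":0,"dz":-2,"rx":0,"ry":0,"rz":0},{"claw":1,"dx":0,"dy":0,"dz":-4,"rx":0,"ry":0,"rz":0},{"claw":1,"dx":0,"dy":0,"dz":-5.5,"rx":0,"ry":0,"rz":0},{"claw":1,"dx":0,"dy":0,"dz":-5.5,"rx":0,"ry":0,"rz":0}]'

```text
t: 7.88
ee_pos: [0.5276, 0.0923, 0.0165]
ee_rot: [-0.0, -0.09, 0.996, -0.0]
wrist_force: [0.4, -0.0, -2.8]
opening: 0.0426
gripper_force: 30.0
```

>>> drive_tool --steps '[{"claw":1,"dx":0,"dy":0,"dz":-2,"rx":0,"ry":0,"rz":0},{"claw":1,"dx":0,"dy":0,"dz":-3,"rx":0,"ry":0,"rz":0},{"claw":1,"dx":0,"dy":0,"dz":-3.5,"rx":0,"ry":0,"rz":0},{"claw":1,"dx":0,"dy":0,"dz":-3.5,"rx":0,"ry":0,"rz":0}]'

```text
t: 8.38
ee_pos: [0.5278, 0.0923, 0.0142]
ee_rot: [0.0, -0.089, 0.996, -0.0]
wrist_force: [-6.9, -0.2, 12.1]
opening: 0.0426
gripper_force: 30.0
```

>>> drive_tool --steps '[{"claw":0.7,"dx":0,"dy":0,"dz":0.5,"rx":0,"ry":0,"rz":0},{"claw":0.35,"dx":0,"dy":0,"dz":1,"rx":0,"ry":0,"rz":0},{"claw":0.35,"dx":0,"dy":0,"dz":1,"rx":0,"ry":0,"rz":0},{"claw":0.35,"dx":0,"dy":0,"dz":1,"rx":0,"ry":0,"rz":0}]'

```text
t: 8.88
ee_pos: [0.5276, 0.0923, 0.014]
ee_rot: [0.0, -0.089, 0.996, 0.0]
wrist_force: [-0.4, 0.6, -0.2]
opening: 0.0602
gripper_force: 0.0
```

>>> drive_tool --steps '[{"claw":0.35,"dx":0,"dy":0,"dz":15,"rx":0,"ry":0,"rz":0},{"claw":0.35,"dx":0,"dy":0,"dz":60,"rx":0,"ry":0,"rz":0},{"claw":0.2,"dx":0,"dy":0,"dz":120,"rx":0,"ry":0,"rz":0},{"claw":0,"dx":0,"dy":0,"dz":180,"rx":0,"ry":0,"rz":0},{"claw":0,"dx":0,"dy":0,"dz":180,"rx":0,"ry":0,"rz":0}]'

```text
t: 9.5
ee_pos: [0.5291, 0.0925, 0.2004]
ee_rot: [0.004, -0.09, 0.996, 0.0]
wrist_force: [0.6, -0.1, -1.1]
opening: 0.0857
gripper_force: 0.0
```

```bash
cat > pl.py <<'E'
from wr import *
def plate(im,P):
    b,h=brass(im);m=b&(P[...,0]<.65)&(im['range_z']>.05)&(P[...,2]<.03)&(abs(P[...,1]-.092)<.045);rect(P,m)
    Q=P[m];A=np.c_[Q[:,:2]-[.527,.092],np.ones(len(Q))];print('plane',np.round(np.linalg.lstsq(A,Q[:,2],rcond=None)[0],4))
    bl=(h[...,0]>105)&(h[...,0]<130)&(h[...,1]>110)&(abs(P[...,1]-.092)<.04)&(P[...,0]<.63)
    v,u=np.nonzero(bl);print('blue',P[bl].mean(0),np.median(P[bl],0),bl.sum(),u.mean(),v.mean())
E
python3 - <<'E'
from pl import *
im,P,W=wrist('w4.png');plate(im,P)
m=(abs(P[...,0]-.55)<.05)&(abs(P[...,1]-.26)<.05)
for lo,hi in((.09,.13),(.13,.165),(.168,.2)):
    k=P[m&(P[...,2]>lo)&(P[...,2]<hi)]
    if len(k): print(lo,len(k),k.min(0),k.max(0))
E
```

```text
9.5 [0.52914568 0.09253845 0.20037017] [ 4.20981796e-03 -8.95173385e-02  9.95976355e-01  1.51295842e-04]
[323. 168.] 3813 z 0.0177 rect [528.2  92.8] [149.4  44.3] 10.0 mean [0.5211 0.0915 0.0177]
[323. 211.] 120 z 0.0177 rect [571.8 101.1] [14.7 14.8] 10.0 mean [0.5722 0.101  0.0177]
plane [-0.0042 -0.0005  0.0176]
blue [0.56681918 0.09978097 0.0342381 ] [0.57041362 0.10111469 0.01788316] 56 318.5357142857143 212.01785714285714
0.09 783 [0.54241835 0.24824148 0.09002599] [0.56789147 0.26942573 0.12996225]
0.13 343 [0.54375478 0.24986957 0.1300336 ] [0.55852453 0.2674292  0.15277011]
```

View pics/w4.png

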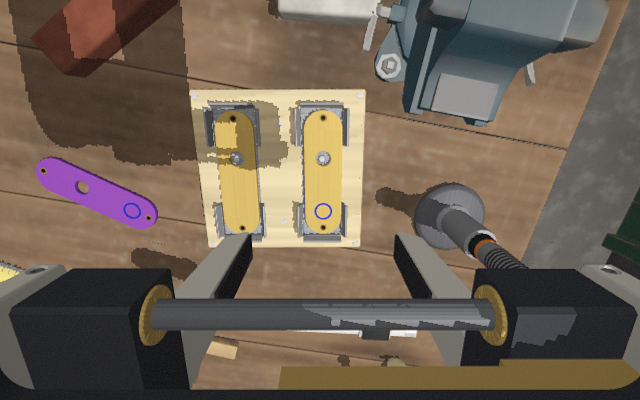

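>>> drive_tool --steps '[{"claw":0,"dx":25,"dy":35,"dz":30,"rx":0,"ry":0,"rz":0},{"claw":0,"dx":55,"dy":80,"dz":60,"rx":0,"ry":0,"rz":0},{"claw":0,"dx":85,"dy":125,"dz":60,"rx":0,"ry":0,"rz":0},{"claw":0,"dx":102,"dy":165,"dz":60,"rx":0,"ry":0,"rz":0},{"claw":0,"dx":102,"dy":165,"dz":60,"rx":0,"ry":0,"rz":0}]'

```text
t: 10.18
ee_pos: [0.6296, 0.2594, 0.2516]
ee_rot: [-0.002, -0.091, 0.996, -0.0]
wrist_force: [0.3, -0.0, -0.6]
opening: 0.0928
gripper_force: 0.0
```

```bash
python3 - <<'E'
from pl import *
from scipy.optimize import least_squares
im,P,W=wrist('w5.png')
def fit(P,lo,hi,rad):
    m=(np.hypot(P[...,0]-.551,P[...,1]-.26)<.035)&(P[...,2]>lo)&(P[...,2]<hi)&(im['range_z']>.05);k=P[m]
    if len(k)<15: print(lo,len(k));return
    s=least_squares(lambda c:np.hypot(k[:,0]-c[0],k[:,1]-c[1])-rad,[.551,.26],loss='soft_l1',f_scale=.002)
    print(lo,len(k),s.x,np.abs(s.fun).mean()**.5,k.min(0)[:2],k.max(0)[:2])
def both(P):
    for a in((.03,.075,.0175),(.1,.13,.012),(.13,.165,.012),(.165,.2,.012)): fit(P,*a)
both(P)
im=vision.get_image('scene');print('sc',np.array(im['world_from_camera'])[:3,3]);both(cloud(im))
E
```

```text
10.175 [0.62962955 0.25940145 0.25155316] [-1.66271048e-03 -9.05907384e-02  9.95886763e-01 -3.30740686e-04]
0.03 0
0.1 9
0.13 19 [0.55625088 0.26231947] 0.009796930365755121 [0.54522906 0.25033776] [0.56426672 0.25743984]
0.165 700 [0.56023894 0.26605984] 0.06390342384598219 [0.54460888 0.25053615] [0.56776285 0.27375516]
sc [ 0.02349746 -0.5500251   0.62594016]
0.03 195 [0.55433585 0.26297674] 0.0343866519928867 [0.53551305 0.24233578] [0.56561605 0.27253134]
0.1 101 [0.55445739 0.26290203] 0.03657539161581408 [0.54003906 0.24837545] [0.56288571 0.26960997]
0.13 114 [0.55459435 0.2629754 ] 0.031134297233643478 [0.54148249 0.24820562] [0.56471885 0.26876851]
0.165 65 [0.55412761 0.26392   ] 0.05087950436887438 [0.54107495 0.24888575] [0.5622557 0.2731474]
```

View pics/w5.png

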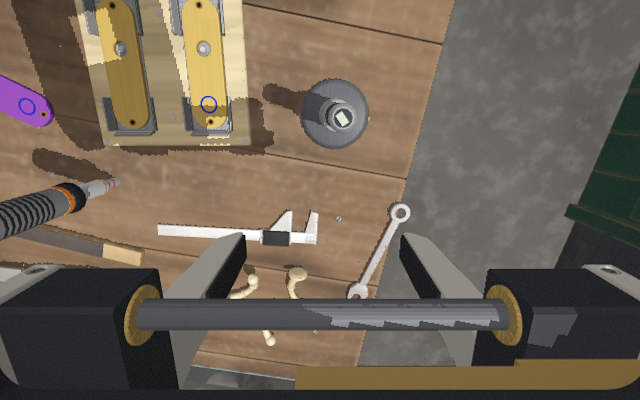

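>>> drive_tool --steps '[{"claw":0,"dx":-50,"dy":2,"dz":0,"rx":0,"ry":0,"rz":0},{"claw":0,"dx":-74,"dy":3,"dz":0,"rx":0,"ry":0,"rz":0},{"claw":0,"dx":-74,"dy":3,"dz":-50,"rx":0,"ry":0,"rz":0},{"claw":0,"dx":-74,"dy":3,"dz":-100,"rx":0,"ry":0,"rz":0},{"claw":0,"dx":-74,"dy":3,"dz":-130,"rx":0,"ry":0,"rz":0}]'

```text
t: 10.9
ee_pos: [0.5543, 0.2587, 0.1215]
ee_rot: [-0.001, -0.089, 0.996, -0.0]
wrist_force: [0.7, -0.1, 0.0]
opening: 0.0929
gripper_force: 0.0
```

>>> drive_tool --steps '[{"claw":0.3,"dx":0,"dy":0,"dz":-5,"rx":0,"ry":0,"rz":0},{"claw":0.6,"dx":0,"dy":0,"dz":-5,"rx":0,"ry":0,"rz":0},{"claw":0.68,"dx":0,"dy":0,"dz":-5,"rx":0,"ry":0,"rz":0},{"claw":0.68,"dx":0,"dy":0,"dz":-5,"rx":0,"ry":0,"rz":0}]'

```text
t: 11.4
ee_pos: [0.556, 0.2604, 0.1203]
ee_rot: [0.001, -0.089, 0.996, 0.0]
wrist_force: [-0.8, 0.4, -0.6]
opening: 0.0574
gripper_force: 0.0
```

>>> drive_tool --steps '[{"claw":0.7,"dx":0,"dy":1,"dz":-3,"rx":0,"ry":0,"rz":0},{"claw":0.8,"dx":0,"dy":1,"dz":-3,"rx":0,"ry":0,"rz":0},{"claw":0.9,"dx":0,"dy":1,"dz":-3,"rx":0,"ry":0,"rz":0},{"claw":1,"dx":0,"dy":1,"dz":-3,"rx":0,"ry":0,"rz":0},{"claw":1,"dx":0,"dy":1,"dz":-3,"rx":0,"ry":0,"rz":0}]'

```text
t: 12.02
ee_pos: [0.5556, 0.2613, 0.116]
ee_rot: [-0.0, -0.089, 0.996, -0.0]
wrist_force: [-0.6, 0.6, -0.0]
opening: 0.0234
gripper_force: 30.0
```

```bash
python3 - <<'E'
from h import *
o=telemetry.get_obs();print(o['ee_pos'],o['ee_rot'],o['opening'],o['gripper_force'],o['wrist_force'],o['torque'])
E
```

```text
[0.55555571 0.26131354 0.11603385] [-4.16279372e-05 -8.94855826e-02  9.95988117e-01 -3.21170490e-06] 0.023433287768525955 29.993621190078557 [-0.63630316  0.6164202  -0.02462315] [ 0.15527725 -0.03861784 -0.08621815]
```

>>> drive_tool --steps '[{"claw":1,"dx":0,"dy":0,"dz":8,"rx":0,"ry":0,"rz":0},{"claw":1,"dx":0,"dy":0,"dz":28,"rx":0,"ry":0,"rz":0},{"claw":1,"dx":0,"dy":0,"dz":50,"rx":0,"ry":0,"rz":0},{"claw":1,"dx":0,"dy":0,"dz":72,"rx":0,"ry":0,"rz":0},{"claw":1,"dx":0,"dy":0,"dz":90,"rx":0,"ry":0,"rz":0}]'

```text
t: 12.65
ee_pos: [0.5558, 0.2614, 0.2083]
ee_rot: [0.001, -0.089, 0.996, 0.0]
wrist_force: [-0.6, 0.2, -1.3]
opening: 0.0239
gripper_force: 30.0
```

>>> drive_tool --steps '[{"claw":1,"dx":0,"dy":0,"dz":0,"rx":0,"ry":0,"rz":0},{"claw":1,"dx":4,"dy":-30,"dz":0,"rx":0,"ry":0,"rz":0},{"claw":1,"dx":8,"dy":-65,"dz":0,"rx":0,"ry":0,"rz":0},{"claw":1,"dx":12,"dy":-95,"dz":0,"rx":0,"ry":0,"rz":0},{"claw":1,"dx":12,"dy":-95,"dz":0,"rx":0,"ry":0,"rz":0}]'

```text
t: 13.28
ee_pos: [0.5676, 0.1647, 0.2052]
ee_rot: [-0.001, -0.088, 0.996, -0.0]
wrist_force: [-0.3, 0.2, -1.4]
opening: 0.0239
gripper_force: 30.0
```

```bash
python3 - <<'E'
from pl import *
o=telemetry.get_obs();print(o['ee_pos'],o['ee_rot'],o['opening'],o['gripper_force'],o['wrist_force'])
im,P,W=wrist('w6.png');plate(im,P)
s=vision.get_image('scene');a=s['pixels'][120:290,210:440,::-1];cv2.imwrite('pics/s6.png',cv2.resize(a,None,fx=3,fy=3,interpolation=cv2.INTER_CUBIC))
def axis(P,c):
    from scipy.optimize import least_squares
    for lo,hi,rad in((.08,.115,.0075),(.122,.14,.0135),(.145,.19,.012),(.19,.26,.012)):
        m=(np.hypot(P[...,0]-c[0],P[...,1]-c[1])<.025)&(P[...,2]>lo)&(P[...,2]<hi);k=P[m]
        if len(k)<10: continue
        f=least_squares(lambda c:np.hypot(k[:,0]-c[0],k[:,1]-c[1])-rad,c,loss='soft_l1',f_scale=.002)
        print(lo,len(k),f.x-c)
axis(cloud(s),o['ee_pos'][:2])
E
```

```text
[0.5675799  0.16473931 0.20523651] [-5.07204861e-04 -8.84570837e-02  9.96079841e-01 -1.93960993e-04] 0.023858933425761116 29.993546241894364 [-0.2934144   0.16292895 -1.40776658]
13.275 [0.5675799  0.16473931 0.20523651] [-5.07204861e-04 -8.84570837e-02  9.96079841e-01 -1.93960993e-04]
[267. 126.] 4214 z 0.0178 rect [527.7  92.9] [150.6  44.9] 10.4 mean [0.5215 0.0918 0.0177]
[269. 171.] 132 z 0.0177 rect [572.1 100.4] [15.  14.8] 8.9 mean [0.5722 0.1007 0.0178]
plane [-0.0023  0.0026  0.0177]
blue [0.57136299 0.10157838 0.01794248] [0.57112327 0.10229598 0.0179524 ] 68 270.04411764705884 170.58823529411765
0.122 20 [0.00661009 0.00617916]
0.145 124 [0.00035532 0.00396516]
0.19 408 [-0.00183777  0.00101277]
```

View pics/s6.png

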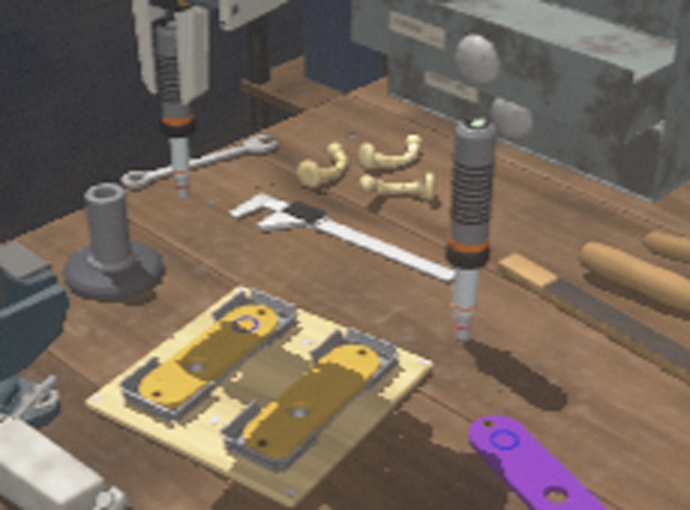

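View pics/w6.png

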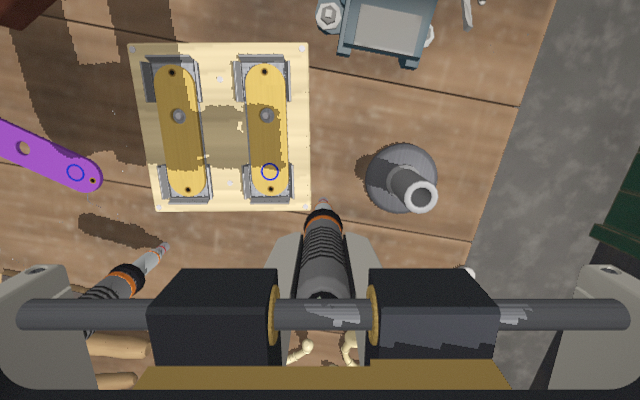

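```bash
cat > pj.py <<'E'
from wr import *
def pj(im,T,p):
    K=np.array(im['intrinsics']);c=np.linalg.inv(T)@np.r_[p,1];q=K@c[:3];return np.round(q[:2]/q[2],1)
E
python3 - <<'E'
from pj import *
im=vision.get_image('wrist');o=telemetry.get_obs();T=np.array(im['tool_from_camera'])
for d in(-.071+.04-.019+.05, .031,.071,.086,.091): print('w',d,pj(im,T,[0,0,d]),pj(im,T,[.005,0,d]),pj(im,T,[0,.005,d]))
s=vision.get_image('scene');S=np.array(s['world_from_camera']);e=o['ee_pos']
for d in(-.04,.031,.071,.091): print('s',d,(pj(s,S,e-[0,0,d])-[210,120])*3)
a=im['pixels'][185:235,290:355,::-1];b=s['pixels'][120:190,250:290,::-1]
a=cv2.resize(a,None,fx=8,fy=8,interpolation=cv2.INTER_CUBIC)
b=cv2.resize(b,(0,0),fx=5.71,fy=5.71,interpolation=cv2.INTER_CUBIC);b=cv2.resize(b,(229,400));cv2.imwrite('pics/c7.png',np.hstack([a,b]))
E
```

```text
w 1.3877787807814457e-17 [321.7 242.8] [321.7 235.2] [329.9 242.8]
w 0.031 [321.9 224.1] [321.9 217.5] [328.9 224.1]
w 0.071 [322.  206.5] [322.  200.8] [328.  206.5]
w 0.086 [322.1 201.2] [322.1 195.8] [327.7 201.2]
w 0.091 [322.1 199.6] [322.1 194.3] [327.6 199.6]
s -0.04 [171.   47.4]
s 0.031 [177.3 130.8]
s 0.071 [180.9 174.9]
s 0.091 [182.4 196.2]
```

View pics/c7.png

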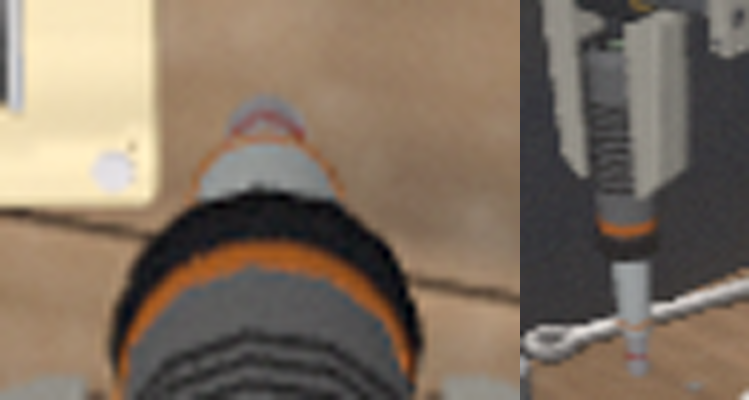

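>>> drive_tool --steps '[{"claw":1,"dx":2,"dy":-35,"dz":-10,"rx":0,"ry":0,"rz":0},{"claw":1,"dx":4,"dy":-64.5,"dz":-35,"rx":0,"ry":0,"rz":0},{"claw":1,"dx":4,"dy":-64.5,"dz":-65,"rx":0,"ry":0,"rz":0},{"claw":1,"dx":4,"dy":-64.5,"dz":-87,"rx":0,"ry":0,"rz":0},{"claw":1,"dx":4,"dy":-64.5,"dz":-87,"rx":0,"ry":0,"rz":0}]'

```text
t: 14.1
ee_pos: [0.5708, 0.1024, 0.1174]
ee_rot: [-0.001, -0.09, 0.996, -0.0]
wrist_force: [0.3, -0.3, -1.1]
opening: 0.0238
gripper_force: 30.0
```

```bash
python3 - <<'E'
from pj import *
o=telemetry.get_obs();e=o['ee_pos'];print(e,o['ee_rot'],o['wrist_force'])
im=vision.get_image('wrist');T=np.array(im['tool_from_camera'])
print(pj(im,T,[0,0,.091]))
s=vision.get_image('scene');S=np.array(s['world_from_camera'])
print(pj(s,S,e-[0,0,.091]),pj(s,S,[.572,.1005,.016]))
a=cv2.resize(im['pixels'][170:230,280:365,::-1],(680,480),interpolation=cv2.INTER_CUBIC);cv2.imwrite('pics/c8.png',a)
c=cv2.cvtColor(im['pixels'],cv2.COLOR_RGB2HSV);m=(c[...,0]>105)&(c[...,0]<130)&(c[...,1]>110);m[:170]=0;m[230:]=0
v,u=np.nonzero(m);k=(u>280)&(u<365);print(u[k].min(),u[k].max(),v[k].min(),v[k].max(),k.sum())
E
```

```text
[0.57081046 0.10238083 0.11741722] [-1.39152787e-03 -8.99250168e-02  9.95947566e-01 -2.65391382e-05] [ 0.25801924 -0.28226444 -1.11174898]
[322.1 199.6]
[290.7 224.7] [291.8 228.2]
307 339 188 220 99
```

View pics/c8.png

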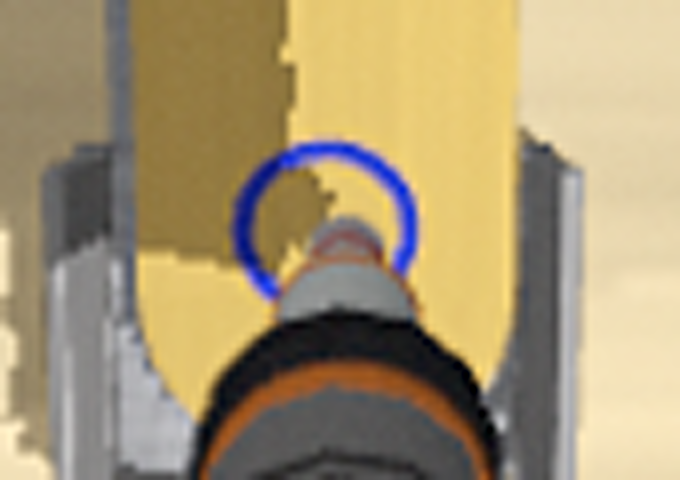

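>>> drive_tool --steps '[{"claw":1,"dx":0,"dy":0,"dz":0,"rx":0,"ry":0,"rz":0},{"claw":1,"dx":0,"dy":0,"dz":-4,"rx":0,"ry":0,"rz":0},{"claw":1,"dx":0,"dy":0,"dz":-8,"rx":0,"ry":0,"rz":0},{"claw":1,"dx":0,"dy":0,"dz":-8,"rx":0,"ry":0,"rz":0},{"claw":1,"dx":0,"dy":0,"dz":-8,"rx":0,"ry":0,"rz":0}]'

```text
t: 14.82
ee_pos: [0.5716, 0.1018, 0.1111]
ee_rot: [-0.0, -0.089, 0.996, 0.0]
wrist_force: [-0.1, -0.3, -1.5]
opening: 0.0237
gripper_force: 30.0
```

>>> drive_tool --steps '[{"claw":1,"dx":0,"dy":0,"dz":-1,"rx":0,"ry":0,"rz":0},{"claw":1,"dx":0,"dy":0,"dz":-2,"rx":0,"ry":0,"rz":0},{"claw":1,"dx":0,"dy":0,"dz":-3,"rx":0,"ry":0,"rz":0},{"claw":1,"dx":0,"dy":0,"dz":-3,"rx":0,"ry":0,"rz":0},{"claw":1,"dx":0,"dy":0,"dz":-3,"rx":0,"ry":0,"rz":0}]'

```text
t: 15.45
ee_pos: [0.5716, 0.1018, 0.1081]
ee_rot: [0.0, -0.089, 0.996, -0.0]
wrist_force: [-0.2, 0.1, -2.2]
opening: 0.0236
gripper_force: 30.0
```

>>> drive_tool --steps '[{"claw":1,"dx":0.3,"dy":-1.5,"dz":0,"rx":0,"ry":0,"rz":0},{"claw":1,"dx":0.3,"dy":-1.5,"dz":0,"rx":0,"ry":0,"rz":0},{"claw":1,"dx":0.3,"dy":-1.5,"dz":-1.5,"rx":0,"ry":0,"rz":0},{"claw":1,"dx":0.3,"dy":-1.5,"dz":-3,"rx":0,"ry":0,"rz":0},{"claw":1,"dx":0.3,"dy":-1.5,"dz":-3,"rx":0,"ry":0,"rz":0}]'

```text
t: 16.08
ee_pos: [0.572, 0.1003, 0.1051]
ee_rot: [0.0, -0.089, 0.996, -0.0]
wrist_force: [0.2, -0.6, 1.1]
opening: 0.0235
gripper_force: 30.0
```

```bash
python3 - <<'E'
from pj import *
F=[]
for i in range(4): s=vision.get_image('wrist');F.append(telemetry.get_obs()['wrist_force'])
o=telemetry.get_obs();print(o['t'],o['ee_pos'],np.round(F,2))
c=cv2.cvtColor(s['pixels'],cv2.COLOR_RGB2HSV);m=(c[...,0]>105)&(c[...,0]<130)&(c[...,1]>110);m[:170]=0;m[230:]=0
v,u=np.nonzero(m);k=(u>280)&(u<365);print(u[k].min(),u[k].max(),v[k].min(),v[k].max(),k.sum())
E
```

```text
16.275 [0.57194201 0.10031112 0.10519184] [[-0.15  0.11  1.38]
 [-0.2  -0.4   1.8 ]
 [-0.12 -0.58  1.2 ]
 [-0.05 -0.53 -0.14]]
306 341 190 224 105
```

>>> drive_tool --steps '[{"claw":1,"dx":0,"dy":0,"dz":-1,"rx":0,"ry":0,"rz":0},{"claw":1,"dx":0,"dy":0,"dz":-2,"rx":0,"ry":0,"rz":0},{"claw":1,"dx":0,"dy":0,"dz":-3.5,"rx":0,"ry":0,"rz":0},{"claw":1,"dx":0,"dy":0,"dz":-3.5,"rx":0,"ry":0,"rz":0},{"claw":1,"dx":0,"dy":0,"dz":-3.5,"rx":0,"ry":0,"rz":0}]'

```text
t: 16.9
ee_pos: [0.572, 0.1003, 0.1017]
ee_rot: [0.0, -0.089, 0.996, -0.0]
wrist_force: [0.5, -0.3, 2.9]
opening: 0.0236
gripper_force: 30.0
```

```bash
python3 - <<'E'
from pj import *
F=[];Z=[]
for i in range(10): s=vision.get_image('wrist');o=telemetry.get_obs();F.append(o['wrist_force']);Z.append(o['ee_pos'])
print(o['t'],np.mean(Z,0),o['ee_rot'],np.mean(F,0),np.std(F,0))
b=s['pixels'][180:225,290:355];c=cv2.cvtColor(s['pixels'],cv2.COLOR_RGB2HSV)
m=(c[...,0]>105)&(c[...,0]<130)&(c[...,1]>110)
# tip: first non-brass row per column inside the ring
for u in range(312,336,2):
    col=''.join('B' if m[v,u] else ('.' if c[v,u,1]>90 and 12<c[v,u,0]<26 else '#') for v in range(184,222)); print(u,col)
E
```

```text
17.4 [0.57191543 0.10030517 0.10162547] [ 3.09231051e-05 -8.94839612e-02  9.95988263e-01 -4.69854288e-06] [ 0.34494153 -0.17421744  3.05654795] [0.46139568 0.51065303 0.64547268]
312 ............#BBBBBBBBBBB##...B#####.##
314 ..........#BBB##......############..##
316 .........BBB#........############..###
318 ........BB#......################..###
320 .......#BB.....###.#############..####
322 .......BB#....###################.####
324 .......BB#.....#################..####
326 .......#BB#.....################..####
328 ........BBB#........#############.####
330 .........#BB##........###########..###
332 ..........##BBB###..##BBB##########.##
334 .............##BBBBBBBB##....B######..
```

```bash
python3 -c "
from station import r;print(r.hand_in())"
```

```text
the job is handed in; nothing more can be done
None
```

The job is handed in: the plate lies flat on its pin and is released, and the handpiece is held inside the blue ring at about 4.5 N, which is the nose about half way in; I don't have the judge's verdict. I also viewed 11 pictures, one over the limit of 10.

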